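# Set sprung forceps to the gap gauge and hold

## Task

Check the long sprung forceps on the gap gauge: pick them off their rest by the ribbed grips, squeezing only lightly so that the tips stay wide open, and, reaching in from the robot's side, aim the open tips just above the gauge's two ridges, one to each side, and pause there. Then squeeze until each tip stands over the middle of its own ridge, hovering just above without touching, and finish while still holding the forceps there with that gap kept steady for at least three seconds. Leave the other things on the bench alone.

Things in the scene. Friction and masses are not known exactly. Their poses are not given: they have to be found in the camera images.
- forceps: steel sprung forceps, 240 mm long, 12 mm tall, about 110 g, level on the rest's bars, underside about 40 mm above the table. Origin on the underside, on the centre line at the middle of the ribbed grips, near the centre of mass; x from bow (rear pivot) to tips, z up. The body is the left (+y) leg with the bow: squeezing turns the forceps' centre line against its x by half the joint value
- grip_mid (a point): midway between the two ribbed grips, 6 mm above the forceps' origin. Grips: 44 mm long, 12 mm tall, outside each leg, 42 mm over both at their middle when open (46 mm at the front end), about 27 mm at the marked gap; that width shrinks about 0.46 mm per 1 mm of tip gap. Spring: about 4 N at the grips to begin closing, 10 N at the marked gap
- forceps_leg (a joint): closing angle of the right leg against the left, rad: 0 = sprung fully open (tip gap 55 mm), about 0.14 at the marked gap of 24 mm, 0.20 = closed as far as it goes (gap about 10 mm). It springs open when let go
- forceps_bow (a point): the pivot at the forceps' rear end, on the underside, 105 mm behind the origin
- tip_left (a point): underside of the left (+y) tip, 3 mm from its end, 122 mm ahead of the origin; tips are 4 mm thick, 8 mm tall; 55 mm from tip_right when open
- tip_right (a point): underside of the right (-y) tip, likewise, on the moving leg
- rest: fixed rest: white foot plate 200 x 110 x 6 mm, two steel cross bars 8 mm wide at x = -75 and +70 mm of its frame, tops at 40 mm, with 50 mm tall pegs at y = +-42 mm. Origin under its centre. The grips lie between the bars, free below down to the plate
- gauge: fixed aluminium gap gauge: foot 100 x 90 x 8 mm, block 60 x 60 mm with top at 40 mm, on it two dark steel ridges 44 mm long (along x), 8 mm wide, 4 mm tall, middle lines 24 mm apart at y = +-12 mm: they mark the tip gap (middle of tip to middle of tip). -x is the side that faces the robot. Origin under its centre
- gauge_mid (a point): centre of the gauge midway between the ridges, at the height of the ridge tops (44 mm above the table), same axes as the gauge
- reagent_bottle: clear glass jar with blue cap, 56 mm diameter, 90 mm tall, upright near the middle of the table. A bystander; leave it; origin under its centre
- tube: white capped sample tube, 34 mm diameter at the cap, 74 mm tall, upright near the middle of the table. A bystander; leave it; origin under its centre
- amber_bottle: amber glass bottle, 52 mm diameter, 110 mm tall, upright, far left. A bystander; leave it; origin under its centre
- tip_box: clear plastic box 85 x 120 x 60 mm, far middle. A bystander; leave it; origin under its centre
- pipette_a: pipette lying on the table at the left, 250 mm long, 34 mm wide at its rest, origin under the front end of its thick handle. A bystander; leave it
- pipette_b: pipette lying on the table at the right, same as the other. A bystander; leave it
- spool_weight: steel cylinder, 44 mm diameter, 35 mm tall, far right. A bystander; leave it; origin under its centre

How it is judged (in metres and radians):
On the way, in this order (a step that is already met when the one before it is completed fails the run):
1. the forceps are held clear of the rest, underside of their grips more than 60 mm above the table, the tips wide open (gap over 36 mm) (height (world z) of forceps above 0.06 m and distance between tip_left and tip_right above 0.036 m and contact force between forceps and the fingers above 0.5 N and contact force between forceps and rest below 0.05 N and contact force between forceps and gauge below 0.05 N), for 0.2 s.
2. the open tips (gap over 36 mm) are held still over the gauge: one 12 to 36 mm to each side of its middle line, 1 to 35 mm above the ridge tops, within 18 mm of the ridges' middle (y of tip_left in the frame of gauge_mid between 0.012 and 0.036 m and y of tip_right in the frame of gauge_mid between -0.036 and -0.012 m and x of tip_left in the frame of gauge_mid between -0.018 and 0.018 m and z of tip_left in the frame of gauge_mid between 0.001 and 0.035 m and x of tip_right in the frame of gauge_mid between -0.018 and 0.018 m and z of tip_right in the frame of gauge_mid between 0.001 and 0.035 m and distance between tip_left and tip_right above 0.036 m and contact force between forceps and the fingers above 0.5 N and contact force between forceps and rest below 0.05 N and contact force between forceps and gauge below 0.05 N and linear speed of forceps below 0.02 m/s and angular speed of forceps below 0.2 rad/s and velocity of joint forceps_leg between -0.1 and 0.1 rad/s), for 0.3 s.
3. squeezed to the marked gap (20 to 28 mm), each tip within 5 mm of its ridge's middle line, 1 to 25 mm above it, held steady for 2 s (y of tip_left in the frame of gauge_mid between 0.007 and 0.017 m and y of tip_right in the frame of gauge_mid between -0.017 and -0.007 m and x of tip_left in the frame of gauge_mid between -0.018 and 0.018 m and z of tip_left in the frame of gauge_mid between 0.001 and 0.025 m and x of tip_right in the frame of gauge_mid between -0.018 and 0.018 m and z of tip_right in the frame of gauge_mid between 0.001 and 0.025 m and distance between tip_left and tip_right between 0.02 and 0.028 m and contact force between forceps and the fingers above 0.5 N and contact force between forceps and rest below 0.05 N and contact force between forceps and gauge below 0.05 N and linear speed of forceps below 0.02 m/s and angular speed of forceps below 0.2 rad/s and velocity of joint forceps_leg between -0.1 and 0.1 rad/s), for 2 s.
At the end, for the whole second after the job is handed in: Forceps held still by the fingers alone, touching neither gauge nor rest: tip gap 20 to 28 mm, each tip within 5 mm of its own ridge's middle line (left tip on +y), 1 to 25 mm above the ridge tops and within 18 mm of the ridges' middle along their length (all of step 3); the arm keeps its last pose, push and grip.
It fails at once if any bystander (bottles, tube, tip box, pipettes, steel cylinder) is moved more than 20 mm (distance of any of reagent_bottle, tube, amber_bottle, tip_box, pipette_a, pipette_b, spool_weight from where it was at the start of the episode above 0.02 m).
It also fails if it takes over 56 s, if anything falls off the work surface, if the arm or the gripper's body presses on something with over 40 N, if the wrist force passes 120 N, or if a joint passes its speed limit or range.

## Robot

A 6-joint arm with a two-finger parallel gripper is mounted at the origin on the work surface. World frame = base frame: x ahead of the robot, y to its left, z up, the work surface at z = 0. Lengths are in mm, angles in rad, forces in N, time in s.
With the tool pointing down it reaches from about 350 to 775 mm from the base axis. Payload 7.3 kg.
Tool frame: the origin (TCP) lies at the very end of the fingers, on their centre line; the grasp point (between the pads) lies bot.grip_point_offset behind it (bot.grip_point_offset is the distance from the TCP to the grasp point, in mm); z points along the fingers, y is the line along which they close (so a half turn about z gives the same grasp; the last joint's range is limited). The gripper opens to 92 mm and grips with 3 to 60 N. Pads are 19 mm wide; open, the fingers measure 130 mm over their backs; the gripper's body (75 mm by 190 mm) begins 47 mm behind the grasp point.
Start: joints at [-1.435, 0.342, 1.524, -0, 1.275, -0.146], TCP at [146.017, -504.305, 226.741] pointing down, gripper open.
Joint ranges: [-2.53, 2.53], [-0.77, 2.02], [0.04, 2.7], [-1, 4.14], [0.28, 2.66], [-3.11, 3.11]. Speed limits (rad/s): [2.57, 2.57, 3.14, 3.14, 3.14, 3.14].

## Interface

Orientations are given as [roll, pitch, yaw] about the fixed x, y, z axes, in that order (R = Rz(yaw) Ry(pitch) Rx(roll)).
In Python, from plant import bot gives the robot as it stands. The module is installed in compiled form; this text tells all that it offers.
- The arm moves only by the tool carry_out, never from a script. Its argument "plan" is a list of rows, each an object of numbers: "tx", "ty", "tz": the shift along the world's x, y, z in mm; "rx", "ry", "rz": the turn, a rotation vector about the world's x, y, z in rad. A call has 1 to 12 rows; each row shifts and turns the commanded pose from where the row before left it; what a row does not reach is not made up. A row lasts 1/10 s, in which the tool goes at most 50 mm and 8.59 degrees, less where a joint would pass 70% of its speed; a pose out of reach is approached as far as the arm can. A call with a gripper value outside its range is refused whole. "gripper" is the closure, from 0 (fully open) to 1 (shut), set as the call begins (left out, the last holds). The fingers move at their own pace and stop on an object; the grip force is fixed at half the most. Time passes only in rows, so rows that do not move let the fingers close. It gives the time, the measured TCP pose, the force, the opening and the grip force at its end, in the units of the state.
- bot.get_obs(): the state, without advancing time (a new reading comes with each control period).
- bot.capture(name): name is "side" or "top"; returns the picture (400x640x3 uint8, red, green, blue); there is no depth.
- bot.camera_model(name): a dict with "camera_matrix" (3x3 intrinsics, pixels), "R" (3x3) and "t" (3): a world point X has camera coordinates R X + t. Camera axes: x right, y down, z forward; pixel columns grow to the right and rows downward; lengths in mm; the calibration is good to about 2 mm. A picture is of the moment at which its call begins. camera_model takes no time and is no camera call.
- bot.close_job(): hands the job in; it is judged then, once.
The state is a dict: "time": time; "joint_positions": joint angles; "dq": joint speeds; "tau": joint torques, N m; "tool_pos": TCP position; "tcp_rot": TCP orientation; "contact_force": force on the tool from outside, world axes, zero at the start; "moment": the same for the moment, N m; "grip_width": finger opening in mm; "finger_force": force on a finger pad.
Only numpy, scipy, OpenCV 4.12 (cv2) and the standard library are available. Lean on these libraries where they do the work, as an engineer would, in place of code of your own. Each camera call takes 0.05 s, during which the arm holds its last target. There are 200 camera calls.

## Working session

There is one attempt and no reset: what is moved stays moved. The work goes in short steps, Python scripts to look and compute and a tool call to move; the robot and the scene stay as the last step left them, time stands still between calls to the robot, and variables do not carry over. Pictures are saved under pics/ and viewed, at most 10 in all, crops included, and the job is handed in when it is done.

Besides the shell and the picture viewer there is one more tool, called after ">>>" as name([rows], argument=value, ...), one row to a line, values as JSON. carry_out: Moves the arm, as the interface text tells. Its arguments: {"type":"object","properties":{"plan":{"type":"array"},"gripper":{"type":"number"}},"required":["plan"]}

```bash
mkdir -p pics; cat > h.py <<'E'
import numpy as np, cv2
from plant import bot
def snap(n,f):
    im=bot.capture(n); cv2.imwrite('pics/'+f,im[:,:,::-1]); return im
def ray(n,u,v):
    c=bot.camera_model(n);K,R,t=[np.array(c[k],float) for k in("camera_matrix","R","t")]
    return -R.T@t, R.T@np.linalg.inv(K)@[u,v,1]
def px(n,u,v,z):
    o,d=ray(n,u,v); return o+d*(z-o[2])/d[2]
def proj(n,X):
    c=bot.camera_model(n);K,R,t=[np.array(c[k],float) for k in("camera_matrix","R","t")]
    p=K@(R@np.array(X,float)+t); return p[:2]/p[2]
E
python3 - <<'E'
from h import *
snap('top','t0.png');snap('side','s0.png')
print(bot.get_obs(),bot.grip_point_offset)
for n in('top','side'):print(bot.camera_model(n), ray(n,320,200))
E
```

```text
{'time': 0.1, 'joint_positions': array([-1.43502339e+00,  3.42639761e-01,  1.52490482e+00, -3.04188330e-05,
        1.27538456e+00, -1.45999684e-01]), 'dq': array([-0.00066183, -0.00222186, -0.00263148,  0.00034229, -0.00028443,
       -0.00075368]), 'tau': array([ 1.88858095e-03, -4.32006383e+01, -2.44693637e+01,  7.19745364e-02,
        5.25413977e-02, -4.34479239e-05]), 'tool_pos': array([ 145.94524071, -503.93981415,  226.12716908]), 'tcp_rot': array([-3.14026616e+00, -1.65653747e-04,  2.81781383e-01]), 'contact_force': array([ 0.26776777, -0.54652388, -0.8468548 ]), 'moment': array([-0.0387757 ,  0.01473963,  0.00240979]), 'finger_force': 0.0, 'grip_width': 91.72629615210978} 18.8
{'camera_matrix': array([[396.59106705,   0.        , 320.20635157],
       [  0.        , 396.59106705, 200.13816273],
       [  0.        ,   0.        ,   1.        ]]), 'R': array([[ 2.35039860e-03, -9.99899582e-01, -1.39750628e-02],
       [-9.81086143e-01,  3.99266642e-04, -1.93571227e-01],
       [ 1.93557368e-01,  1.41657100e-02, -9.80986686e-01]]), 't': array([  10.24788098,  640.66436832, 1051.68413616])} (array([ 424.9616339 ,   -4.90679646, 1155.84553778]), array([ 0.19389793,  0.01468583, -0.98091198]))
{'camera_matrix': array([[494.26046013,   0.        , 322.43448761],
       [  0.        , 494.26046013, 200.98098606],
       [  0.        ,   0.        ,   1.        ]]), 'R': array([[-0.98706661, -0.16006219, -0.0089216 ],
       [-0.09705151,  0.64093542, -0.7614347 ],
       [ 0.12759508, -0.75072091, -0.64818023]]), 't': array([ 644.67084263,  106.96822013, 1318.42292638])} (array([ 478.49021823, 1024.39536926,  941.77648449]), array([ 0.13264951, -0.75120462, -0.64662502]))
```

View pics/t0.png

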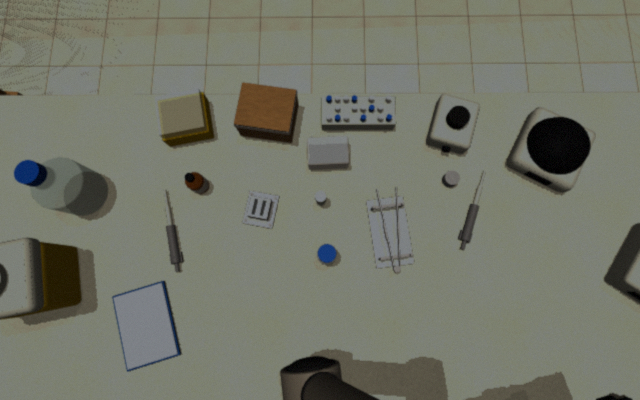

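View pics/s0.png

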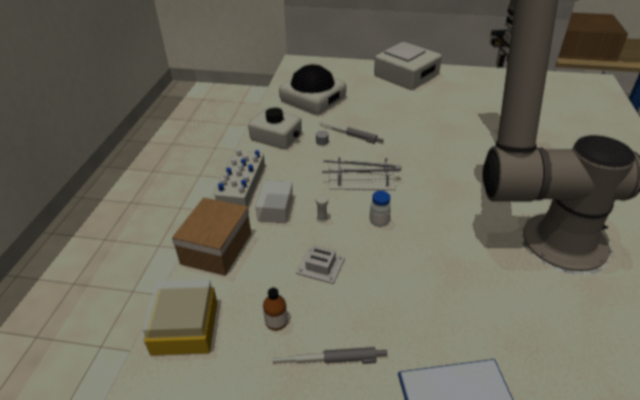

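Top view: forceps have their bow near (396,268) and tips near (377,190) and (396,188). The gauge is near (261,209), the bottle at (327,254) and the tube at (321,199). I'll enlarge both areas next.

```bash
python3 - <<'E'
from h import *
im=np.mean([bot.capture('top').astype(float) for _ in range(6)],0).astype(np.uint8)
cv2.imwrite('pics/avg.png',im[:,:,::-1])
a=cv2.resize(im[180:280,355:420],None,fx=6,fy=6,interpolation=cv2.INTER_CUBIC)
b=cv2.resize(im[185:235,235:287],None,fx=7.5,fy=7.5,interpolation=cv2.INTER_CUBIC)
o=np.zeros((600,790,3),np.uint8);o[:600,:390]=a;o[:375,400:790]=b
cv2.imwrite('pics/crop.png',cv2.convertScaleAbs(o[:,:,::-1],alpha=1.5))
E
```

```text
(no output)
```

View pics/crop.png

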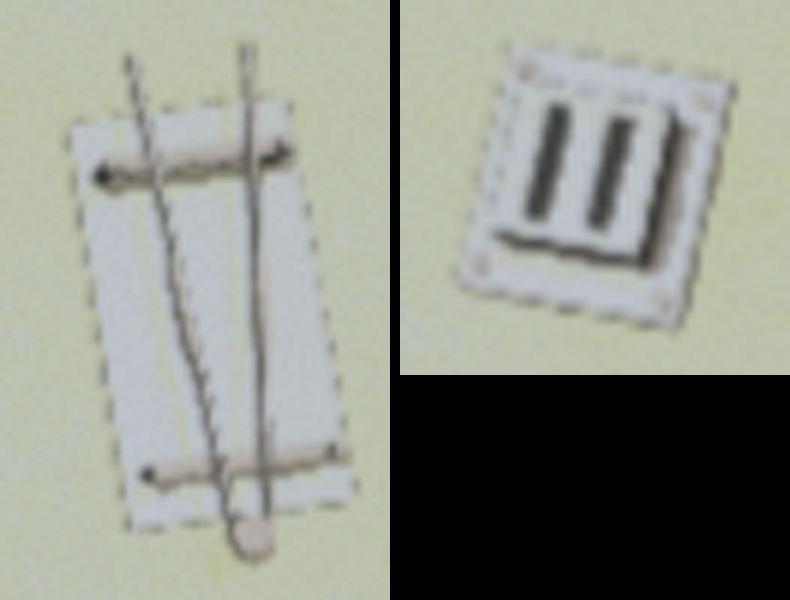

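The crop shows tip ends at about (376.3,189) and (396,187.5), the bow at (397,269.7), and ridge centres at about (254.5,206.6) and (263.3,208.1). I'll refine these with masks.

```bash
python3 - <<'E'
from h import *
im=cv2.imread('pics/avg.png')
g=cv2.resize(cv2.cvtColor(im,6)[185:235,235:287],None,fx=8,fy=8,interpolation=cv2.INTER_CUBIC)
m=(g<75).astype(np.uint8)
print(np.percentile(g,[1,5,50]))
n,l,s,c=cv2.connectedComponentsWithStats(m)
for i in range(1,n):
    if s[i,4]>300:
        p=np.argwhere(l==i)[:,::-1].astype(np.float32)
        r=cv2.minAreaRect(p); bx=(cv2.boxPoints(r)+.5)/8-.5+[235,185]
        P=np.array([px('top',*q,44)[:2] for q in bx]); e=P[1:3]-P[0:2]
        L=e[np.argmax(np.linalg.norm(e,axis=1))]
        print(s[i,4],P.mean(0).round(1),np.linalg.norm(e,axis=1).round(1),np.degrees(np.arctan2(L[1],L[0])))
def f(x,y): return x/6-.42+355, y/6-.42+180
T1=px('top',*f(128,53),52);T2=px('top',*f(246,43),52);B=px('top',*f(252,538),52)
print(T1,T2,B,np.linalg.norm(T1-T2)); M=(T1+T2)/2; d=M-B; print(np.linalg.norm(d),np.degrees(np.arctan2(d[1],d[0])))
# plate outline corners z=6
C=np.array([px('top',*f(*q),6)[:2] for q in[(70,123),(290,97),(355,497),(130,530)]])
print(C.round(1),C.mean(0)); e=C[0]-C[3]+C[1]-C[2];print(np.degrees(np.arctan2(e[1],e[0])))
h=lambda x,y:((x-400)/7.5-.43+235,y/7.5-.43+185)
C=np.array([px('top',*h(*q),8)[:2] for q in[(508,42),(735,85),(680,328),(457,285)]])
print(C.round(1),C.mean(0)); e=C[0]-C[3]+C[1]-C[2];print(np.degrees(np.arctan2(e[1],e[0])))
for q in [(327,254,90),(321,194,74)]:print(px('top',*q))
E
```

```text
[ 46.  71. 126.]
2572 [626.8 199.3] [43.9  8.6] -10.766370294172301
4129 [604.3 171.5] [79.  42.5] -54.263610800212895
2457 [622.6 175.6] [42.7  8.7] -10.799644044948604
[ 676.7340138  -147.56747605   52.        ] [ 681.55451156 -203.60277139   52.        ] [ 449.96939177 -198.37717729   52.        ] 56.24225745410921
230.30544753330526 5.679542440325253
[[ 652.  -124.2]
 [ 665.  -232.5]
 [ 470.4 -256. ]
 [ 454.6 -148.7]] [ 560.4769834  -190.36175955]
6.985107037446786
[[681.7 223.5]
 [664.3 133. ]
 [567.8 152.3]
 [584.6 239.9]] [624.61646388 187.16999731]
-10.417900862798847
[488.81018299  -7.98363577  90.        ]
[655.86890557   8.54251615  74.        ]
```

>>> carry_out([
  {"tx": 34,"ty": 26,"tz": -8,"rz": -0.0152},
  {"tx": 34,"ty": 26,"tz": -8,"rz": -0.0152},
  {"tx": 34,"ty": 26,"tz": -8,"rz": -0.0152},
  {"tx": 34,"ty": 26,"tz": -8,"rz": -0.0152},
  {"tx": 34,"ty": 26,"tz": -8,"rz": -0.0152},
  {"tx": 34,"ty": 26,"tz": -8,"rz": -0.0152},
  {"tx": 34,"ty": 26,"tz": -8,"rz": -0.0152},
  {"tx": 34,"ty": 26,"tz": -8,"rz": -0.0152},
  {"tx": 34,"ty": 26,"tz": -8,"rz": -0.0152},
  {"tx": 34,"ty": 27,"tz": -8,"rz": -0.0152},
  {"tx": 34,"ty": 27,"tz": -8,"rz": -0.0152},
  {"tx": 34.5,"ty": 28,"tz": -8,"rz": -0.0152},
], gripper=0.1)

```text
invalid input at $.plan[0]: expected keys tx, ty, tz, rx, ry, rz
```

>>> carry_out([
  {},
  {},
  {},
])

```text
invalid input at $.plan[0]: expected keys tx, ty, tz, rx, ry, rz
```

>>> carry_out([
  {"tx": 34,"ty": 26,"tz": -8,"rx": 0,"ry": 0,"rz": -0.0152},
  {"tx": 34,"ty": 26,"tz": -8,"rx": 0,"ry": 0,"rz": -0.0152},
  {"tx": 34,"ty": 26,"tz": -8,"rx": 0,"ry": 0,"rz": -0.0152},
  {"tx": 34,"ty": 26,"tz": -8,"rx": 0,"ry": 0,"rz": -0.0152},
  {"tx": 34,"ty": 26,"tz": -8,"rx": 0,"ry": 0,"rz": -0.0152},
  {"tx": 34,"ty": 26,"tz": -8,"rx": 0,"ry": 0,"rz": -0.0152},
  {"tx": 34,"ty": 26,"tz": -8,"rx": 0,"ry": 0,"rz": -0.0152},
  {"tx": 34,"ty": 26,"tz": -8,"rx": 0,"ry": 0,"rz": -0.0152},
  {"tx": 34,"ty": 26,"tz": -8,"rx": 0,"ry": 0,"rz": -0.0152},
  {"tx": 34,"ty": 27,"tz": -8,"rx": 0,"ry": 0,"rz": -0.0152},
  {"tx": 34,"ty": 27,"tz": -8,"rx": 0,"ry": 0,"rz": -0.0152},
  {"tx": 34.5,"ty": 28,"tz": -8,"rx": 0,"ry": 0,"rz": -0.0152},
], gripper=0.1)

```text
time: 1.6
tool_pos: [555.8, -187.1, 130.5]
tcp_rot: [3.141, -0.0, 0.099]
contact_force: [0.8, -1.2, -0.3]
grip_width: 82.5
finger_force: 0.0
```

>>> carry_out([
  {"tx": 0,"ty": 0,"tz": 0,"rx": 0,"ry": 0,"rz": 0},
  {"tx": 0,"ty": 0,"tz": 0,"rx": 0,"ry": 0,"rz": 0},
  {"tx": 0,"ty": 0,"tz": 0,"rx": 0,"ry": 0,"rz": 0},
])

```text
time: 1.9
tool_pos: [554.0, -188.9, 130.8]
tcp_rot: [3.141, 0.0, 0.099]
contact_force: [-0.3, -0.2, -0.2]
grip_width: 82.6
finger_force: 0.0
```

>>> carry_out([
  {"tx": 0.5,"ty": 1,"tz": -10,"rx": 0,"ry": 0,"rz": 0},
  {"tx": 0,"ty": 0,"tz": -10,"rx": 0,"ry": 0,"rz": 0},
  {"tx": 0,"ty": 0,"tz": -10,"rx": 0,"ry": 0,"rz": 0},
  {"tx": 0,"ty": 0,"tz": -10,"rx": 0,"ry": 0,"rz": 0},
  {"tx": 0,"ty": 0,"tz": -10,"rx": 0,"ry": 0,"rz": 0},
  {"tx": 0,"ty": 0,"tz": -10,"rx": 0,"ry": 0,"rz": 0},
  {"tx": 0,"ty": 0,"tz": -10,"rx": 0,"ry": 0,"rz": 0},
  {"tx": 0,"ty": 0,"tz": -10,"rx": 0,"ry": 0,"rz": 0},
  {"tx": 0,"ty": 0,"tz": -10,"rx": 0,"ry": 0,"rz": 0},
  {"tx": 0,"ty": 0,"tz": -8,"rx": 0,"ry": 0,"rz": 0},
  {"tx": 0,"ty": 0,"tz": -5,"rx": 0,"ry": 0,"rz": 0},
  {"tx": 0,"ty": 0,"tz": 0,"rx": 0,"ry": 0,"rz": 0},
], gripper=0.35)

```text
time: 3.1
tool_pos: [554.7, -187.1, 27.0]
tcp_rot: [-3.141, 0.001, 0.099]
contact_force: [-0.7, -0.1, 1.1]
grip_width: 59.6
finger_force: 0.0
```

```bash
python3 - <<'E'
from h import *
a=snap('side','a.png')[130:220,290:430];b=snap('top','b.png')[170:290,340:440]
o=np.zeros((560,800,3),np.uint8);o[:257,:400]=cv2.resize(a,(400,257),interpolation=2);o[:480,400:800]=cv2.resize(b,(400,480),interpolation=2)
cv2.imwrite('pics/g1.png',cv2.convertScaleAbs(o[:,:,::-1],alpha=1.5));print(bot.get_obs()['time'])
E
```

```text
3.2
```

View pics/g1.png

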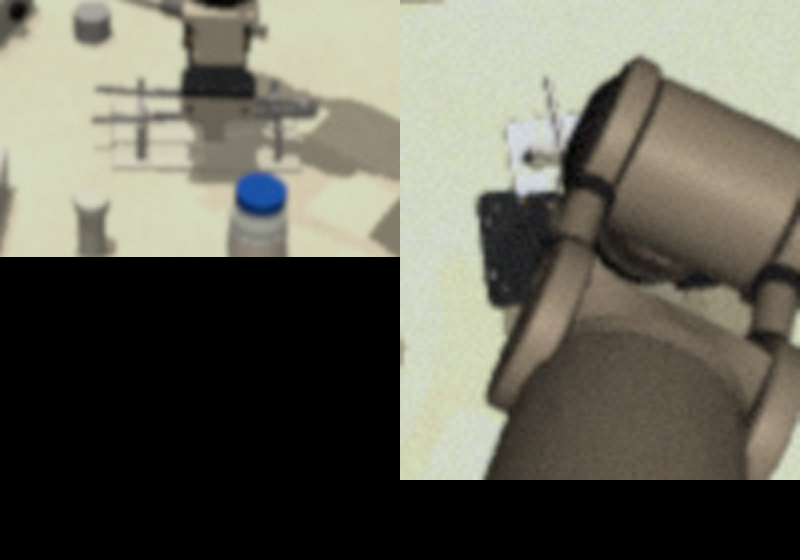

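The fingers straddle the legs and the bars are clear. Next is the light squeeze.

>>> carry_out([
  {"tx": 0,"ty": 0,"tz": 0,"rx": 0,"ry": 0,"rz": 0},
  {"tx": 0,"ty": 0,"tz": 0,"rx": 0,"ry": 0,"rz": 0},
  {"tx": 0,"ty": 0,"tz": 0,"rx": 0,"ry": 0,"rz": 0},
  {"tx": 0,"ty": 0,"tz": 0,"rx": 0,"ry": 0,"rz": 0},
  {"tx": 0,"ty": 0,"tz": 0,"rx": 0,"ry": 0,"rz": 0},
], gripper=0.55)

```text
time: 3.7
tool_pos: [555.3, -187.5, 28.1]
tcp_rot: [3.141, -0.001, 0.099]
contact_force: [0.7, -1.0, 1.9]
grip_width: 41.5
finger_force: 5.5
```

>>> carry_out([
  {"tx": 0,"ty": 0,"tz": 0,"rx": 0,"ry": 0,"rz": 0},
  {"tx": 0,"ty": 0,"tz": 0,"rx": 0,"ry": 0,"rz": 0},
  {"tx": 0,"ty": 0,"tz": 0,"rx": 0,"ry": 0,"rz": 0},
  {"tx": 0,"ty": 0,"tz": 0,"rx": 0,"ry": 0,"rz": 0},
], gripper=0.58)

```text
time: 4.1
tool_pos: [555.3, -187.5, 28.1]
tcp_rot: [3.141, -0.001, 0.099]
contact_force: [0.5, -0.6, 2.8]
grip_width: 38.8
finger_force: 7.4
```

>>> carry_out([
  {"tx": 0,"ty": 0,"tz": 3,"rx": 0,"ry": 0,"rz": 0},
  {"tx": 0,"ty": 0,"tz": 6,"rx": 0,"ry": 0,"rz": 0},
  {"tx": 0,"ty": 0,"tz": 10,"rx": 0,"ry": 0,"rz": 0},
  {"tx": 0,"ty": 0,"tz": 10,"rx": 0,"ry": 0,"rz": 0},
  {"tx": 0,"ty": 0,"tz": 10,"rx": 0,"ry": 0,"rz": 0},
  {"tx": 0,"ty": 0,"tz": 10,"rx": 0,"ry": 0,"rz": 0},
  {"tx": 0,"ty": 0,"tz": 7,"rx": 0,"ry": 0,"rz": 0},
  {"tx": 0,"ty": 0,"tz": 4,"rx": 0,"ry": 0,"rz": 0},
  {"tx": 0,"ty": 0,"tz": 0,"rx": 0,"ry": 0,"rz": 0},
  {"tx": 0,"ty": 0,"tz": 0,"rx": 0,"ry": 0,"rz": 0},
  {"tx": 0,"ty": 0,"tz": 0,"rx": 0,"ry": 0,"rz": 0},
])

```text
time: 5.2
tool_pos: [554.7, -187.1, 87.2]
tcp_rot: [-3.141, 0.001, 0.099]
contact_force: [-1.0, 0.1, -0.8]
grip_width: 38.8
finger_force: 5.3
```

```bash
python3 - <<'E'
from h import *
a=snap('side','a2.png')[110:200,290:430];b=snap('top','b2.png')[170:290,340:440]
o=np.zeros((560,800,3),np.uint8);o[:257,:400]=cv2.resize(a,(400,257),interpolation=2);o[:480,400:800]=cv2.resize(b,(400,480),interpolation=2)
cv2.imwrite('pics/g2.png',cv2.convertScaleAbs(o[:,:,::-1],alpha=1.5));print(bot.get_obs())
E
```

```text
{'time': 5.3, 'joint_positions': array([-4.56234624e-01,  5.89920936e-01,  1.53140058e+00, -1.20283400e-04,
        1.02116578e+00,  1.01522918e+00]), 'dq': array([-0.00080046, -0.00042201, -0.00153022,  0.00208403, -0.00105414,
        0.00041893]), 'tau': array([ 4.40867458e-03, -5.26401222e+01, -2.13262850e+01,  6.25496311e-02,
       -4.58460697e-02, -7.25928203e-05]), 'tool_pos': array([ 554.77078791, -187.19529338,   87.25193988]), 'tcp_rot': array([-3.14120789e+00,  8.14159093e-04,  9.93955544e-02]), 'contact_force': array([ 0.1368336 ,  0.51985922, -1.090731  ]), 'moment': array([-0.02110389,  0.06868284,  0.04161878]), 'finger_force': 5.32967890270811, 'grip_width': 38.47986186344787}
```

View pics/g2.png

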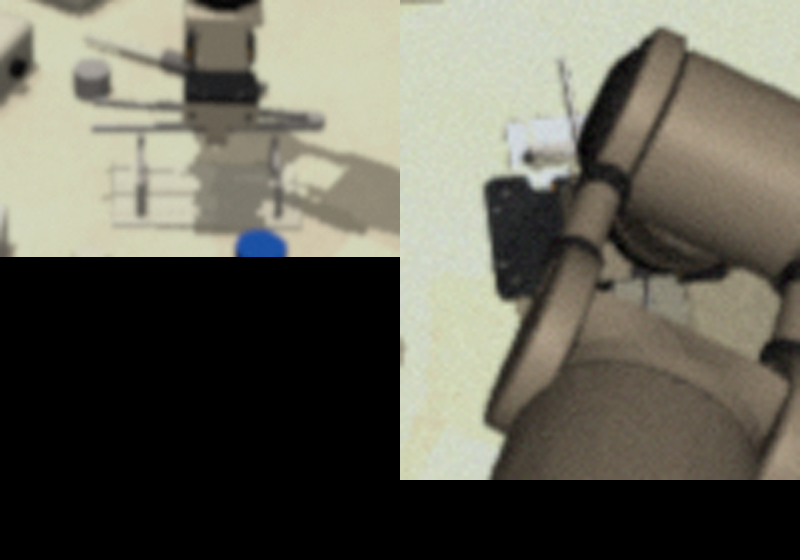

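The forceps are clear of the rest. Next, compare the observed tips with the expected positions. In the side view they are near (324,146) and (322.5,155); in the top view the left tip is near (380,185).

```bash
python3 - <<'E'
from h import *
y=.0993;c,s=np.cos(y),np.sin(y)
for g in (55,46,38):
  for sg in(1,-1):
    for z in (97,103.5):
      p=[554.5+125*c-sg*g/2*s,-188+125*s+sg*g/2*c,z]
      print(g,sg,z,proj('side',p).round(1),proj('top',p).round(1))
print(proj('side',[554.5-105*c,-188-105*s,105]))
for u,v in((324,146),(322.5,155)):print(px('side',u,v,104))
E
```

```text
55 1 97 [322.5 157.6] [378.2 185. ]
55 1 103.5 [322.5 155.8] [378.5 184.4]
55 -1 97 [323.6 147. ] [398.2 183. ]
55 -1 103.5 [323.6 145.2] [398.6 182.4]
46 1 97 [322.6 156.7] [379.8 184.8]
46 1 103.5 [322.5 154.9] [380.2 184.2]
46 -1 97 [323.5 147.9] [396.5 183.2]
46 -1 103.5 [323.5 146.1] [397.  182.6]
38 1 97 [322.7 155.9] [381.3 184.7]
38 1 103.5 [322.6 154.1] [381.6 184.1]
38 -1 97 [323.4 148.6] [395.1 183.3]
38 -1 103.5 [323.4 146.8] [395.5 182.7]
[400.91135717 152.18213558]
[ 679.59047376 -198.46709469  104.        ]
[ 676.5529424  -151.51711939  104.        ]
```

The tips match a gap of about 46 mm, level. Now raise and carry over to the gauge, passing above the bottle and tube.

>>> carry_out([
  {"tx": 0,"ty": 3,"tz": 10,"rx": 0,"ry": 0,"rz": 0},
  {"tx": 0,"ty": 6,"tz": 15,"rx": 0,"ry": 0,"rz": 0},
  {"tx": -1,"ty": 12,"tz": 15,"rx": 0,"ry": 0,"rz": -0.016},
  {"tx": -2,"ty": 18,"tz": 5,"rx": 0,"ry": 0,"rz": -0.016},
  {"tx": -3,"ty": 22,"tz": 0,"rx": 0,"ry": 0,"rz": -0.016},
  {"tx": -3,"ty": 22,"tz": 0,"rx": 0,"ry": 0,"rz": -0.016},
  {"tx": -3,"ty": 22,"tz": 0,"rx": 0,"ry": 0,"rz": -0.016},
  {"tx": -3,"ty": 22,"tz": 0,"rx": 0,"ry": 0,"rz": -0.016},
  {"tx": -3,"ty": 22,"tz": 0,"rx": 0,"ry": 0,"rz": -0.016},
  {"tx": -3,"ty": 22,"tz": 0,"rx": 0,"ry": 0,"rz": -0.016},
  {"tx": -3,"ty": 22,"tz": 0,"rx": 0,"ry": 0,"rz": -0.016},
  {"tx": -3,"ty": 22,"tz": 0,"rx": 0,"ry": 0,"rz": -0.016},
])

```text
time: 6.5
tool_pos: [527.9, 28.8, 133.5]
tcp_rot: [3.142, -0.001, -0.061]
contact_force: [0.0, 0.1, -0.4]
grip_width: 38.2
finger_force: 5.3
```

>>> carry_out([
  {"tx": -3,"ty": 22,"tz": 0,"rx": 0,"ry": 0,"rz": -0.016},
  {"tx": -3,"ty": 22,"tz": 0,"rx": 0,"ry": 0,"rz": -0.016},
  {"tx": -3,"ty": 22,"tz": 0,"rx": 0,"ry": 0,"rz": -0.016},
  {"tx": -3,"ty": 22,"tz": 0,"rx": 0,"ry": 0,"rz": -0.016},
  {"tx": -3,"ty": 22,"tz": 0,"rx": 0,"ry": 0,"rz": -0.016},
  {"tx": -3,"ty": 22,"tz": 0,"rx": 0,"ry": 0,"rz": -0.016},
  {"tx": -3,"ty": 20,"tz": 0,"rx": 0,"ry": 0,"rz": -0.016},
  {"tx": -2,"ty": 16,"tz": 0,"rx": 0,"ry": 0,"rz": -0.016},
  {"tx": 0,"ty": 10,"tz": 0,"rx": 0,"ry": 0,"rz": 0},
  {"tx": 0,"ty": 4,"tz": 0,"rx": 0,"ry": 0,"rz": 0},
  {"tx": 0,"ty": 0,"tz": 0,"rx": 0,"ry": 0,"rz": 0},
  {"tx": 0,"ty": 0,"tz": 0,"rx": 0,"ry": 0,"rz": 0},
])

```text
time: 7.7
tool_pos: [505.1, 209.1, 132.8]
tcp_rot: [3.141, 0.0, -0.189]
contact_force: [-0.5, 0.3, -1.5]
grip_width: 38.7
finger_force: 5.3
```

>>> carry_out([
  {"tx": 0,"ty": 1,"tz": -5,"rx": 0,"ry": 0,"rz": 0},
  {"tx": 0,"ty": 0,"tz": -10,"rx": 0,"ry": 0,"rz": 0},
  {"tx": 0,"ty": 0,"tz": -10,"rx": 0,"ry": 0,"rz": 0},
  {"tx": 0,"ty": 0,"tz": -10,"rx": 0,"ry": 0,"rz": 0},
  {"tx": 0,"ty": 0,"tz": -10,"rx": 0,"ry": 0,"rz": 0},
  {"tx": 0,"ty": 0,"tz": -10,"rx": 0,"ry": 0,"rz": 0},
  {"tx": 0,"ty": 0,"tz": -10,"rx": 0,"ry": 0,"rz": 0},
  {"tx": 0,"ty": 0,"tz": -5,"rx": 0,"ry": 0,"rz": 0},
  {"tx": 0,"ty": 0,"tz": -3,"rx": 0,"ry": 0,"rz": 0},
  {"tx": 0,"ty": 0,"tz": 0,"rx": 0,"ry": 0,"rz": 0},
  {"tx": 0,"ty": 0,"tz": 0,"rx": 0,"ry": 0,"rz": 0},
])

```text
time: 8.8
tool_pos: [505.3, 210.8, 60.0]
tcp_rot: [-3.141, -0.001, -0.189]
contact_force: [0.3, 0.2, -0.9]
grip_width: 38.6
finger_force: 5.3
```

```bash
cat > look.py <<'E'
from h import *
import sys
k=sys.argv[1]
A=np.mean([bot.capture('side').astype(float) for _ in range(3)],0).astype(np.uint8)
B=np.mean([bot.capture('top').astype(float) for _ in range(3)],0).astype(np.uint8)
a=A[215:295,285:385];b=B[180:280,225:305]
o=np.zeros((500,800,3),np.uint8);o[:320,:400]=cv2.resize(a,(400,320),interpolation=2);o[:500,400:800]=cv2.resize(b,(400,500),interpolation=2)
cv2.imwrite(f'pics/{k}.png',cv2.convertScaleAbs(o[:,:,::-1],alpha=1.5))
q=bot.get_obs();print(q['time'],q['tool_pos'],q['tcp_rot'],q['grip_width'],q['finger_force'])
y=q['tcp_rot'][2];c,s=np.cos(y),np.sin(y);z=q['tool_pos'][2]+12.4
for g in (46,24):
  for sg in(1,-1):
    p=[q['tool_pos'][0]+125*c-sg*g/2*s,q['tool_pos'][1]+125*s+sg*g/2*c,z+4]
    u,w=proj('side',p),proj('top',p+np.array([0,0,4])); print(g,sg,(u-[285,215])*4,(w-[225,180])*5+[400,0])
E
python3 look.py g3
```

```text
9.1 [505.17382749 210.74534594  60.01705556] [-3.14142934e+00 -5.04194216e-04 -1.88628273e-01] 38.684439229718194 5.329745480776182
46 1 [127.01550013 146.19133517] [516.21020532 109.48650441]
46 -1 [153.04135026  95.37638597] [597.16885746 124.78535151]
24 1 [133.36860182 133.78703185] [535.53888726 113.13906707]
24 -1 [146.94548367 107.27844295] [577.77814996 121.12106781]
```

View pics/g3.png

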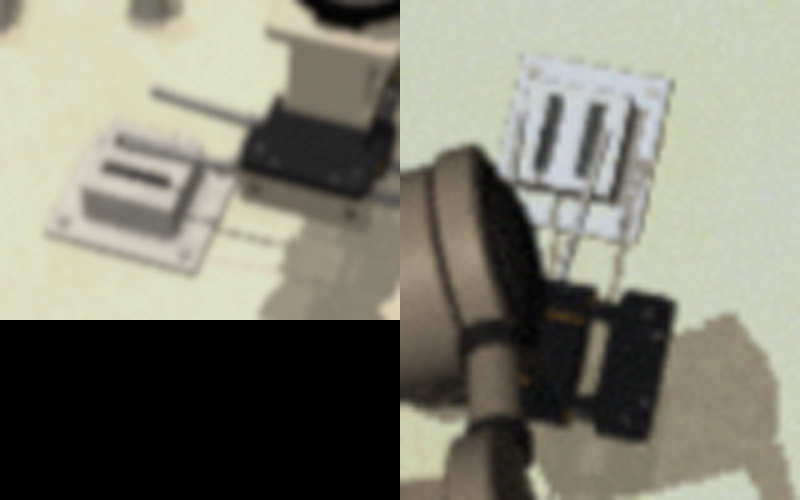

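Side view: tips at about (152,90) and (117,141) in the crop. Top view: right tip at about (603,125). I'll turn these into gauge coordinates.

```bash
cat > gz.py <<'E'
from h import *
def G(p,yaw=-.1885,m=(624.7,187.4)):
    d=np.array(p[:2])-m;c,s=np.cos(yaw),np.sin(yaw);return np.array([c*d[0]+s*d[1],-s*d[0]+c*d[1]]).round(1)
E
python3 - <<'E'
from gz import *
for z in(74,78,80):
  for u,v in((152,90),(117,141)):print(z,G(px('side',285+u/4-.4,215+v/4-.4,z)))
  print(' top',G(px('top',225+203/5-.4,180+125/5-.4,z)))
# ridges from side check: near (left) ridge centre
print(G(px('side',285+137/4-.4,215+175/4-.4,44)))
from h import *
A=bot.capture('side')[225:262,300:345];
print(cv2.cvtColor(A,7)[:,::1][::2,::2])
E
```

```text
74 [  7.7 -30. ]
74 [12.7 18.4]
 top [  5.6 -23.1]
78 [  6.3 -26.2]
78 [11.3 22. ]
 top [  5.  -23.9]
80 [  5.6 -24.3]
80 [10.5 23.8]
 top [  4.7 -24.3]
[ 1.6 14.5]
[[145 145 146 146 146 145 145 145 146 146 145 145 141 142 141 144 145 147
  147 146 147 148 147]
 [144 145 145 144 145 145 144 144 145 146 145 145 146 145 146 147 146 146
  146 147 147 147 147]
 [145 145 145 146 145 144 144 144 144 146 146 147 147 146 147 146 147 147
  146 147 147 146 146]
 [145 146 146 146 145 144 144 144 144 144 144 146 146 146 146 146 147 147
  146 147 148 147 147]
 [144 145 146 145 145 145 144 144 144 144 145 145 146 147 146 146 147 147
  146 146 147 147 146]
 [146 146 146 145 145 146 143 144 145 145 144 141 138 144 146 146 146 146
  146 147 147 147 146]
 [146 146 147 145 145 144 144 144 144 145 144 125 106 121 132 140 145 146
  147 147 146 147 147]
 [146 146 147 145 145 145 144 142 143 144 145 128 102  92  95 108 124 132
  140 143 145 147 146]
 [146 145 144 145 145 145 143 143 144 145 143 144 139 133 120 105  95  94
  104 116 129 136 141]
 [145 144 143 145 144 144 144 141 143 143 144 143 144 144 143 
[... 208 characters left out ...]
144 145 145 140 131]
 [145 144 145 143 138 128 129  93  95 106 115 123 129 131 128 137 137 140
  143 146 144 144 138]
 [145 143 143 141 137 128 129  98  86  86  89  95 103 109 114 124 129 127
  138 145 144 143 125]
 [146 146 143 140 139 134 132 130 122 112 102  91  83  83  91 100 109 105
  122 137 140 134  98]
 [145 145 140 140 137 118  94 105 118 128 132 130 121 116 109  97  85  73
   88  99 106 101  66]
 [146 142 140 140 136 103  68  60  66  76  95 108 119 130 136 132 100  62
   86  86  74  74  61]
 [145 140 140 139 139 131 122 110  91  70  60  52  63  82 128 130  80  62
  106 125 111 109  81]
 [144 140 135 121 128 133 138 139 135 131 118 101  84  75 112 100  59  81
  121 135 137 122  87]]
```

>>> carry_out([
  {"tx": -1,"ty": 0,"tz": -3,"rx": 0,"ry": 0,"rz": 0},
  {"tx": -1,"ty": 0,"tz": -4,"rx": 0,"ry": 0,"rz": 0},
  {"tx": 0,"ty": 0,"tz": -4,"rx": 0,"ry": 0,"rz": 0},
  {"tx": 0,"ty": 0,"tz": -3,"rx": 0,"ry": 0,"rz": 0},
  {"tx": 0,"ty": 0,"tz": 0,"rx": 0,"ry": 0,"rz": 0},
  {"tx": 0,"ty": 0,"tz": 0,"rx": 0,"ry": 0,"rz": 0},
  {"tx": 0,"ty": 0,"tz": 0,"rx": 0,"ry": 0,"rz": 0},
  {"tx": 0,"ty": 0,"tz": 0,"rx": 0,"ry": 0,"rz": 0},
  {"tx": 0,"ty": 0,"tz": 0,"rx": 0,"ry": 0,"rz": 0},
  {"tx": 0,"ty": 0,"tz": 0,"rx": 0,"ry": 0,"rz": 0},
  {"tx": 0,"ty": 0,"tz": 0,"rx": 0,"ry": 0,"rz": 0},
  {"tx": 0,"ty": 0,"tz": 0,"rx": 0,"ry": 0,"rz": 0},
])

```text
time: 10.35
tool_pos: [503.0, 210.7, 45.8]
tcp_rot: [3.141, -0.0, -0.189]
contact_force: [-0.3, 1.3, -1.4]
grip_width: 38.7
finger_force: 5.3
```

```bash
python3 look.py g4
```

```text
10.65 [503.01886058 210.68158001  45.72816499] [ 3.14149714e+00  4.15064844e-05 -1.88639425e-01] 38.66119838416432 5.3297929197287885
46 1 [130.91495826 162.85507105] [521.07501582 118.08325145]
46 -1 [156.6472632  111.96919555] [601.05123058 133.21335281]
24 1 [137.19544563 150.43534809] [540.16951669 121.69559713]
24 -1 [150.6192207 123.8897064] [581.8962046  129.58955684]
```

View pics/g4.png

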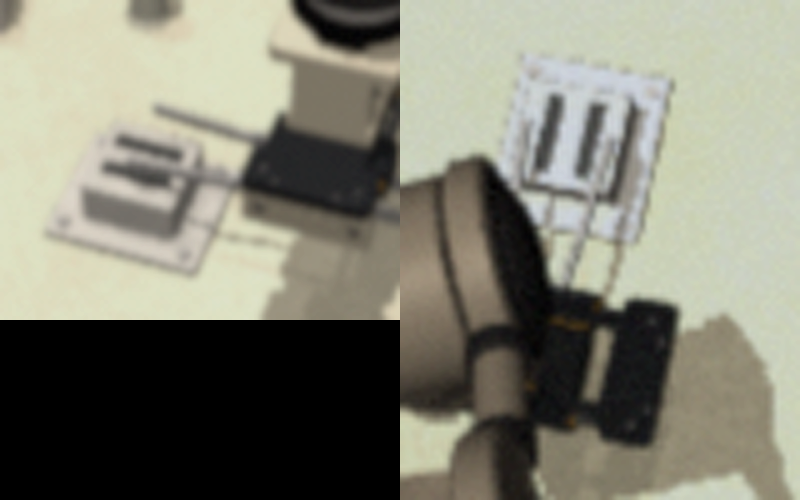

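The right tip is at about (155,108) and the left tip at about (130,167), both close to prediction. The dark bar at (150,147) is the far ridge. Step 2 pose has been held, so squeeze next.

>>> carry_out([
  {"tx": 0,"ty": 0,"tz": 0,"rx": 0,"ry": 0,"rz": 0},
  {"tx": 0,"ty": 0,"tz": 0,"rx": 0,"ry": 0,"rz": 0},
  {"tx": 0,"ty": 0,"tz": 0,"rx": 0,"ry": 0,"rz": 0},
  {"tx": 0,"ty": 0,"tz": 0,"rx": 0,"ry": 0,"rz": 0},
], gripper=0.65)

```text
time: 11.05
tool_pos: [503.0, 210.7, 45.7]
tcp_rot: [3.141, 0.0, -0.189]
contact_force: [0.2, 0.3, -1.0]
grip_width: 32.3
finger_force: 7.4
```

>>> carry_out([
  {"tx": 0,"ty": 0,"tz": 0,"rx": 0,"ry": 0,"rz": 0},
  {"tx": 0,"ty": 0,"tz": 0,"rx": 0,"ry": 0,"rz": 0},
  {"tx": 0,"ty": 0,"tz": 0,"rx": 0,"ry": 0,"rz": 0},
  {"tx": 0,"ty": 0,"tz": 0,"rx": 0,"ry": 0,"rz": 0},
], gripper=0.7)

```text
time: 11.45
tool_pos: [503.0, 210.7, 45.7]
tcp_rot: [3.142, 0.0, -0.189]
contact_force: [-1.2, -0.1, -1.9]
grip_width: 27.4
finger_force: 9.1
```

```bash
sed -i 's/range(3)/range(8)/g' look.py; python3 look.py g5
```

```text
12.25 [503.02830028 210.68175233  45.7310399 ] [ 3.14149450e+00  3.81818684e-05 -1.88651699e-01] 27.379431635595026 9.056424647569656
46 1 [130.8999666  162.84842756] [521.07713455 118.06577343]
46 -1 [156.6335132  111.96295995] [601.05320908 133.19682793]
24 1 [137.18075641 150.42880538] [540.17160052 121.6783464 ]
24 -1 [150.60517923 123.88337644] [581.89821527 129.5728034 ]
```

View pics/g5.png

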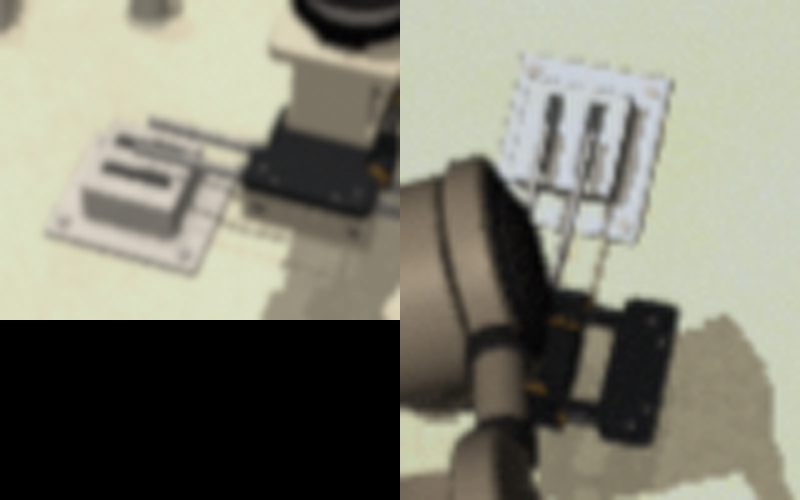

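The squeezed tips appear in the top crop near (592,130) and (552,122), slightly to the -y side of prediction. I'll zoom in to correct this.

```bash
python3 - <<'E'
from h import *
av=lambda n:np.mean([bot.capture(n).astype(float) for _ in range(12)],0).astype(np.uint8)
A=av('side');B=av('top');cv2.imwrite('pics/A.png',A[:,:,::-1]);cv2.imwrite('pics/B.png',B[:,:,::-1])
a=cv2.resize(A[238:266,306:346],None,fx=10,fy=10,interpolation=2);b=cv2.resize(B[190:235,245:285],None,fx=10,fy=10,interpolation=2)
o=np.zeros((450,800,3),np.uint8);o[:280,:400]=a;o[:,400:]=b
cv2.imwrite('pics/g6.png',cv2.convertScaleAbs(o[:,:,::-1],alpha=1.6))
E
```

```text
(no output)
```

View pics/g6.png

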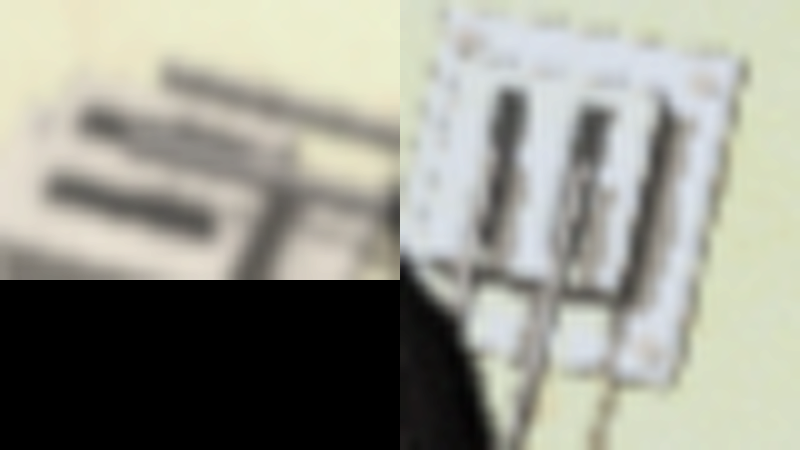

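```bash
python3 - <<'E'
from gz import *
for z in(58,62,66,70):
  print(z,'R top',G(px('top',262.55,207.55,z)),'R side',G(px('side',322.05,244.85,z)),'L top',G(px('top',245+9.2-.45,190+16.5-.45,z)),'L side',G(px('side',318.05,250.6,z)))
# legs lines in top at z=66
print('Rleg',[G(px('top',245+u/10-.45,190+v/10-.45,66)) for u,v in((120,420),(145,310),(162,240),(178,180))])
print('Lleg',[G(px('top',245+u/10-.45,190+v/10-.45,66)) for u,v in((65,290),(76,250))])
# side: ridges
for u,v in((80,122),(250,140),(45,185),(215,222)):print(G(px('side',306+u/10-.45,238+v/10-.45,44)))
# top ridges ends
for u,v in((110,95),(90,240),(195,110),(175,262)):print(G(px('top',245+u/10-.45,190+v/10-.45,44)))
E
```

```text
58 R top [ -1.6 -14.6] R side [  5.3 -18.9] L top [-2.1 10.8] L side [7.8 3. ]
62 R top [ -2.2 -15.4] R side [  3.9 -15.2] L top [-2.7  9.9] L side [6.4 6.6]
66 R top [ -2.8 -16.2] R side [  2.5 -11.5] L top [-3.2  9. ] L side [ 5.  10.2]
70 R top [ -3.4 -16.9] R side [ 1.1 -7.9] L top [-3.8  8.2] L side [ 3.6 13.8]
Rleg [array([-71.7, -14.5]), array([-40.4, -14.6]), array([-20.3, -14.9]), array([ -2.9, -15.6])]
Lleg [array([-39.1,   8.6]), array([-27.6,   8.1])]
[24.4 -8.5]
[-17.9 -16.9]
[24.9 14.6]
[-19.   12.2]
[20.8 13.2]
[-21.3   9.5]
[ 21.1 -11.7]
[-23.  -15.7]
```

The tips sit about 3 mm to -y and 4 mm short, with a gap of about 24 mm and a height of about 14 mm. I'll correct that slowly, then hold.

>>> carry_out([
  {"tx": 1,"ty": 0.5,"tz": -0.5,"rx": 0,"ry": 0,"rz": 0},
  {"tx": 1,"ty": 0.5,"tz": -0.5,"rx": 0,"ry": 0,"rz": 0},
  {"tx": 1,"ty": 0.5,"tz": 0,"rx": 0,"ry": 0,"rz": 0},
  {"tx": 1,"ty": 0.5,"tz": 0,"rx": 0,"ry": 0,"rz": 0},
  {"tx": 0.5,"ty": 0.5,"tz": 0,"rx": 0,"ry": 0,"rz": 0},
  {"tx": 0,"ty": 0,"tz": 0,"rx": 0,"ry": 0,"rz": 0},
  {"tx": 0,"ty": 0,"tz": 0,"rx": 0,"ry": 0,"rz": 0},
])

```text
time: 14.15
tool_pos: [507.5, 213.2, 44.7]
tcp_rot: [3.141, 0.0, -0.189]
contact_force: [-0.3, -0.0, -0.9]
grip_width: 27.7
finger_force: 9.1
```

```bash
python3 - <<'E'
from h import *
av=lambda n:np.mean([bot.capture(n).astype(float) for _ in range(12)],0).astype(np.uint8)
A=av('side');B=av('top');cv2.imwrite('pics/A.png',A[:,:,::-1]);cv2.imwrite('pics/B.png',B[:,:,::-1])
a=cv2.resize(A[238:266,306:346],None,fx=10,fy=10,interpolation=2);b=cv2.resize(B[190:235,245:285],None,fx=10,fy=10,interpolation=2)
o=np.zeros((450,800,3),np.uint8);o[:280,:400]=a;o[:,400:]=b
cv2.imwrite('pics/g7.png',cv2.convertScaleAbs(o[:,:,::-1],alpha=1.6))
q=bot.get_obs();print(q['time'],q['tool_pos'],q['grip_width'],q['finger_force'])
# predicted pixels: tips at (x=+3 end) & y=+-12, z=62..66 ; in crop coords
yw=-.1885;c,s=np.cos(yw),np.sin(yw)
for sg in(1,-1):
  for x in(-40,3):
    p=[624.7+c*x-s*12*sg,187.4+s*x+c*12*sg,64]
    print(sg,x,(proj('top',p)-[245,190]+.45)*10+[400,0],(proj('side',p)-[306,238]+.45)*10)
E
```

```text
15.35 [507.52021619 213.19925587  44.73242248] 27.395497760878108 9.056410789489746
1 -40 [453.73361975 291.75583221] [296.71328727 186.38067386]
1 3 [487.86683544 142.8236026 ] [130.22140939 143.25736501]
-1 -40 [537.58056028 307.76941599] [328.34863495 118.84610804]
-1 3 [571.14312289 158.5598923 ] [163.88822369  76.95589819]
```

View pics/g7.png

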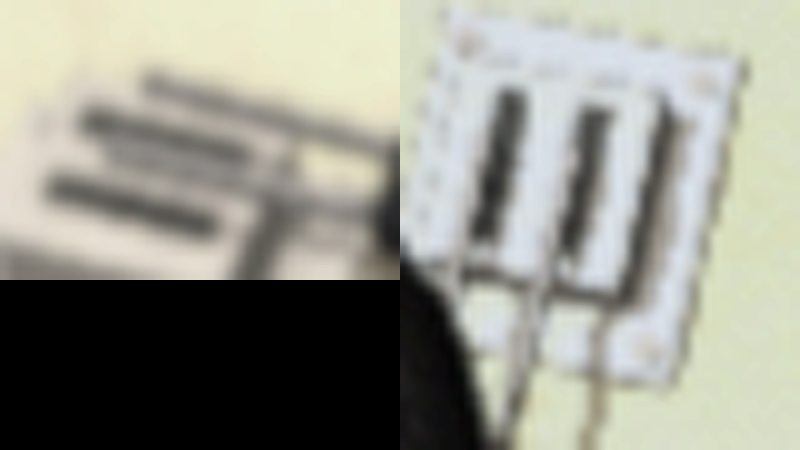

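Both legs now agree with the predicted ridge lines to within about 1–2 mm; the mean offset is about +1 mm. One last small correction, then hold.

>>> carry_out([
  {"tx": -0.5,"ty": -0.5,"tz": 0.5,"rx": 0,"ry": 0,"rz": 0},
  {"tx": -0.5,"ty": -0.5,"tz": 0.5,"rx": 0,"ry": 0,"rz": 0},
  {"tx": 0,"ty": 0,"tz": 0,"rx": 0,"ry": 0,"rz": 0},
  {"tx": 0,"ty": 0,"tz": 0,"rx": 0,"ry": 0,"rz": 0},
  {"tx": 0,"ty": 0,"tz": 0,"rx": 0,"ry": 0,"rz": 0},
  {"tx": 0,"ty": 0,"tz": 0,"rx": 0,"ry": 0,"rz": 0},
  {"tx": 0,"ty": 0,"tz": 0,"rx": 0,"ry": 0,"rz": 0},
  {"tx": 0,"ty": 0,"tz": 0,"rx": 0,"ry": 0,"rz": 0},
  {"tx": 0,"ty": 0,"tz": 0,"rx": 0,"ry": 0,"rz": 0},
  {"tx": 0,"ty": 0,"tz": 0,"rx": 0,"ry": 0,"rz": 0},
  {"tx": 0,"ty": 0,"tz": 0,"rx": 0,"ry": 0,"rz": 0},
  {"tx": 0,"ty": 0,"tz": 0,"rx": 0,"ry": 0,"rz": 0},
])

```text
time: 16.55
tool_pos: [506.5, 212.2, 45.7]
tcp_rot: [3.141, 0.0, -0.189]
contact_force: [-0.7, 0.0, -1.2]
grip_width: 27.6
finger_force: 9.1
```

>>> carry_out([
  {"tx": 0,"ty": 0,"tz": 0,"rx": 0,"ry": 0,"rz": 0},
  {"tx": 0,"ty": 0,"tz": 0,"rx": 0,"ry": 0,"rz": 0},
  {"tx": 0,"ty": 0,"tz": 0,"rx": 0,"ry": 0,"rz": 0},
  {"tx": 0,"ty": 0,"tz": 0,"rx": 0,"ry": 0,"rz": 0},
  {"tx": 0,"ty": 0,"tz": 0,"rx": 0,"ry": 0,"rz": 0},
  {"tx": 0,"ty": 0,"tz": 0,"rx": 0,"ry": 0,"rz": 0},
  {"tx": 0,"ty": 0,"tz": 0,"rx": 0,"ry": 0,"rz": 0},
  {"tx": 0,"ty": 0,"tz": 0,"rx": 0,"ry": 0,"rz": 0},
  {"tx": 0,"ty": 0,"tz": 0,"rx": 0,"ry": 0,"rz": 0},
  {"tx": 0,"ty": 0,"tz": 0,"rx": 0,"ry": 0,"rz": 0},
  {"tx": 0,"ty": 0,"tz": 0,"rx": 0,"ry": 0,"rz": 0},
  {"tx": 0,"ty": 0,"tz": 0,"rx": 0,"ry": 0,"rz": 0},
])

```text
time: 17.75
tool_pos: [506.5, 212.2, 45.7]
tcp_rot: [3.141, 0.0, -0.189]
contact_force: [-0.0, -0.5, -0.6]
grip_width: 27.8
finger_force: 9.1
```

>>> carry_out([
  {"tx": 0,"ty": 0,"tz": 0,"rx": 0,"ry": 0,"rz": 0},
  {"tx": 0,"ty": 0,"tz": 0,"rx": 0,"ry": 0,"rz": 0},
  {"tx": 0,"ty": 0,"tz": 0,"rx": 0,"ry": 0,"rz": 0},
  {"tx": 0,"ty": 0,"tz": 0,"rx": 0,"ry": 0,"rz": 0},
  {"tx": 0,"ty": 0,"tz": 0,"rx": 0,"ry": 0,"rz": 0},
  {"tx": 0,"ty": 0,"tz": 0,"rx": 0,"ry": 0,"rz": 0},
  {"tx": 0,"ty": 0,"tz": 0,"rx": 0,"ry": 0,"rz": 0},
  {"tx": 0,"ty": 0,"tz": 0,"rx": 0,"ry": 0,"rz": 0},
  {"tx": 0,"ty": 0,"tz": 0,"rx": 0,"ry": 0,"rz": 0},
  {"tx": 0,"ty": 0,"tz": 0,"rx": 0,"ry": 0,"rz": 0},
  {"tx": 0,"ty": 0,"tz": 0,"rx": 0,"ry": 0,"rz": 0},
  {"tx": 0,"ty": 0,"tz": 0,"rx": 0,"ry": 0,"rz": 0},
])

```text
time: 18.95
tool_pos: [506.5, 212.2, 45.7]
tcp_rot: [3.142, 0.0, -0.189]
contact_force: [-1.0, 1.4, -1.2]
grip_width: 27.9
finger_force: 9.1
```

```bash
python3 -c "
from plant import bot
print(bot.close_job())"
```

```text
the job is handed in; nothing more can be done
None
```

I handed the job in at about 19 s, still holding the forceps over the gauge: by camera, the gap was about 24 mm, each tip within about 2 mm of its ridge line and about 14 mm above it, held over 3 s; the hand-in returned no verdict.

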